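# Wind the dish carriage to its index with the removable crank

### The job

Take the loose crank out of its tray, fit it fully down onto the square shaft end of the slide table and wind it clockwise, through two to three turns, until the pointer on the dish carriage is in line with the index block. Then lift the crank off and lay it back flat in its tray, hub down and grip up, leaving the carriage at the index. Move the carriage only by the crank, never by pushing it, and leave the mouse, the tip box and the bottle where they are.

Things in the scene. Friction and masses are not known exactly. Their poses are not given: they have to be found in the camera images.
- stage: White slide table fixed to the bench, base 130 x 310 x 14 mm. Origin: centre of its underside; y along its length. On its +y end a white gearbox block (90 mm along x, 70 along y, centred at y = 115 mm, top 60 mm above the bench), from which the square shaft end points up. A dark carriage with a clear dish (top 57 mm above the bench, all one part) slides along y.
- shaft_seat (a point): Point on the upright axis of the shaft end, on top of its round steel collar (32 mm across), 68 mm above the bench: the crank's underside rests here when fully down. Above it stands a 12 x 12 mm square, 15 mm high, then a 4 mm tapered nose (shaft tip 19 mm above this point). z up; x and y are perpendicular to the square's faces and turn with the shaft.
- shaft (a joint): Turn of the square shaft in rad, growing clockwise seen from above; starts anywhere from 0 to 4. About 0.1 N m of friction; stays where it is left. One clockwise turn moves the carriage 16 mm towards the stage's -y, away from the gearbox; anticlockwise brings it back. Two to three clockwise turns are needed. The drive stops at 23 rad, beyond the index.
- pointer (a point): Tip of the small steel blade (3 mm wide along the stage's y) on the +x edge of the carriage, 40 mm above the bench; it travels with the carriage. Axes as the stage's.
- index: Dark index block fixed on the base beside the carriage's +x edge, 8 mm wide along y, 30 mm high, top 44 mm above the bench; where it stands along the base varies. Origin: underside, middle of its width, on the edge facing the carriage; axes as the stage's. The pointer is in line when its tip has y = 0 in this frame; it starts on the +y side (towards the gearbox).
- crank: Loose steel crank, about 0.36 kg, balanced, standing hub down in the tray at any yaw. Origin: centre of the hub's underside, on the socket's axis; z up; x along the arm to the grip. Hub 36 x 36 mm, 24 high, with a 14 x 14 mm square socket right through it from below, faces perpendicular to x and y: fits the shaft in any of four turns, 10 degrees of play. Arm 16 mm wide, top at z = 24 mm.
- boss (a point): Centre of the square steel boss on the crank's hub by which to lift it: 22 x 22 mm, flats perpendicular to the crank's x and y, from 24 to 58 mm above the crank's origin (this point at 46 mm), straight above the socket. Beyond it at x = -40 mm is a counterweight, 30 mm across, top 29 mm above the crank's origin.
- grip_mid (a point): Middle of the crank's black upright grip, 20 mm across, 44 mm high (from 24.5 to 68.5 mm above the crank's origin; this point at 47 mm), 60 mm from the socket's axis. The grip spins freely on its own upright axis. Axes as the crank's.
- tray: Shallow aluminium tray fixed to the bench, 180 x 180 mm, rim 16 mm high, walls and floor 4 mm thick. Origin: centre of its underside. The crank starts in it and goes back into it.
- mouse: Black computer mouse, 100 x 58 x 32 mm, loose; bystander. Origin: centre of its underside.
- tip_box: White box with a clear lid, 82 x 112 x 57 mm, loose; bystander. Origin: centre of its underside.
- media_bottle: Glass bottle, 56 mm across, 110 mm high, loose; bystander. Origin: centre of its underside.
Things that resemble listed ones, but are neither listed nor needed, are in the scene too. Of the things like the crank, leave any that is purple; of the rest the smaller one is meant.

How it is judged:
On the way, in this order (a step that is already met when the one before it is completed fails the run):
1. the crank is fully down on the square shaft (underside within 6 mm of the collar's seat, upright) (distance between crank and shaft_seat below 0.006 m and angle between crank's own z axis and vertical below 0.12 rad), for 0.2 s.
2. with the crank still seated, the pointer is in line with the index (within 4 mm) (all of step 1 and y of pointer in the frame of index between -0.004 and 0.004 m), for 0.2 s.
At the end, for the whole second after the job is handed in: The pointer's tip is within 4 mm of the index's middle along the slide (within the block's width) and the crank lies in the tray: hub centre within 75 mm of the tray's middle in its x and y, hub down on the tray's floor (within 5 mm), tilted less than 0.1 rad, at rest and released (y of pointer in the frame of index between -0.004 and 0.004 m and x of crank in the frame of tray between -0.075 and 0.075 m and y of crank in the frame of tray between -0.075 and 0.075 m and z of crank in the frame of tray between -0.002 and 0.009 m and angle between crank's own z axis and vertical below 0.1 rad and linear speed of crank below 0.02 m/s); the robot touches nothing.
It fails at once if a bystander (mouse, tip box, bottle) is shifted more than 30 mm (distance of any of mouse, tip_box, media_bottle from where it was at the start of the episode above 0.03 m).
It fails at once if the bottle is knocked over (angle between media_bottle's own z axis and vertical above 0.5 rad).
It fails at once if the carriage is pushed directly by the robot (over 3 N) (contact force between any of the fingers, the arm and carriage above 3 N).
It also fails if it takes over 72 s, if anything falls off the work surface, if the arm or the gripper's body presses on something with over 40 N, if the wrist force passes 120 N, or if a joint passes its speed limit or range.

### The arm

A 6-joint arm with a two-finger parallel gripper is mounted at the origin on the work surface. World frame = base frame: x ahead of the robot, y to its left, z up, the work surface at z = 0. Lengths are in m, angles in rad, forces in N, time in s.
With the tool pointing down it reaches from about 0.425 to 0.95 m from the base axis. Payload 3.5 kg.
Tool frame: the origin (TCP) lies midway between the tips of the shut fingers; the grasp point (between the pads) lies 19 mm behind it; z points along the fingers, y is the line along which they close (so a half turn about z gives the same grasp; the last joint's range is limited). The gripper opens to 85 mm and grips with 20 to 120 N. Pads are 22 mm wide; open, the fingers measure 114 mm over their backs; the gripper's body (76 mm by 85 mm) begins 54 mm behind the grasp point. The pads swing forward as they close: fully open they stand 13 mm farther back than shut.
Start: joints at [-1.261, 0.286, 1.577, -0, 1.279, -0.15], TCP at [0.3, -0.605, 0.231] pointing down, gripper open.
Joint ranges: [-2.77, 2.77], [-0.9, 2.22], [0.21, 2.48], [-1.53, 4.67], [0.24, 2.81], [-2.84, 2.84]. Speed limits (rad/s): [2.79, 2.79, 3.14, 3.14, 3.14, 3.14].

### API

Orientations are given as a unit quaternion [x, y, z, w].
In Python, from plant import ctrl, cams, order gives the robot as it stands.
- The arm moves only by the tool move_arm, never from a script. Its argument "plan" is one flat list of numbers, 7 for each row, row after row: the shift along the world's x, y, z in mm, then the turn, a rotation vector about the world's x, y, z in degrees, then the finger opening in mm, from 0 to 85.4. A call has 1 to 12 rows; each row shifts and turns the commanded pose from where the row before left it; what a row does not reach is not made up. A row lasts 1/10 s, in which the tool goes at most 50 mm and 8.59 degrees, less where a joint would pass 70% of its speed; a pose out of reach is approached as far as the arm can. A call is refused whole if a number of a shift passes 50 or a number of a turn 8.59, either way. A call with a gripper value outside its range is refused whole. The fingers move at their own pace and stop on an object; "newtons" is the grip in N (left out, the last holds). Time passes only in rows, so rows that do not move let the fingers close. It gives the time, the measured TCP pose, the force, the opening and the grip force at its end, in the units of the state.
- ctrl.get_state(): the state, without advancing time (a new reading comes with each control period).
- cams.read_camera(name): name is "side" or "top" or "wrist"; returns a dict with "color" (480x640x3 uint8, red, green, blue), "fov_y" (degrees; the focal length in pixels is half the picture's height over the tangent of half this angle, whatever the lens; pixels are square), "cx", "cy" (the principal point, pixels), "k1" (the pictures are not rectified: a ray, as slopes to the right and down, at radius r is drawn at 1 + k1 r^2 times it, then the intrinsics apply), "origin" and "orientation" of the camera in the world; the wrist camera has in their place "T_tool_cam" (4x4, takes a point from camera to tool coordinates, whose origin is the TCP and whose axes are the flange's). Camera axes: x right, y up, looking along -z (the intrinsics and any distortion apply to the point x, -y, -z); pixel columns grow to the right and rows downward; lengths in m; the calibration is good to about 2 mm. A picture is of the moment at which its call begins: read the wrist's pose just before it. There is no depth.
- order.sign_off(): hands the job in; it is judged then, once.
The state is a dict: "time": time; "qpos": joint angles; "dq": joint speeds; "joint_efforts": joint torques, N m; "eef_pos": TCP position; "tcp_rot": TCP orientation; "contact_force": force on the tool from outside, world axes, zero at the start; "wrist_torque": the same for the moment, N m; "opening": opening from 0.0 (shut) to 1.0 (fully open); "finger_force": force on a finger pad.
Only numpy, scipy, OpenCV 4.12 (cv2) and the standard library are available. Lean on these libraries where they do the work, as an engineer would, in place of code of your own. Each camera call takes 0.05 s, during which the arm holds its last target. There are 200 camera calls.

## Working session

There is one attempt and no reset: what is moved stays moved. The work goes in short steps, Python scripts to look and compute and a tool call to move; the robot and the scene stay as the last step left them, time stands still between calls to the robot, and variables do not carry over. Pictures are saved under pics/ and viewed, at most 10 in all, crops included, and the job is handed in when it is done.

Besides the shell and the picture viewer there is one more tool, called after "Call:" by a JSON object that holds its "fn" and its "kwargs". move_arm: Moves the arm, as the interface text tells. Its arguments: {"type":"object","properties":{"plan":{"type":"array","items":{"type":"number"}},"newtons":{"type":"number"}},"required":["plan"]}

```bash
ls; mkdir -p pics
cat > h.py <<'E'
import numpy as np, cv2
from scipy.spatial.transform import Rotation as R
from plant import ctrl, cams, order
def shot(name):
    s=ctrl.get_state(); c=cams.read_camera(name)
    if 'T_tool_cam' in c:
        T=np.eye(4);T[:3,:3]=R.from_quat(s['tcp_rot']).as_matrix();T[:3,3]=s['eef_pos'];T=T@np.array(c['T_tool_cam'])
    else:
        T=np.eye(4);o=np.array(c['orientation']);T[:3,:3]=R.from_quat(o).as_matrix() if o.size==4 else o;T[:3,3]=c['origin']
    c['T']=T; c['K']=240/np.tan(np.radians(c['fov_y'])/2); return c
def save(c,fn):
    np.savez('pics/'+fn+'.npz',**{k:c[k] for k in('color','T','K','cx','cy','k1')})
    cv2.imwrite('pics/'+fn+'.png',c['color'][:,:,::-1])
def load(fn): return np.load('pics/'+fn+'.npz')
def ray(c,u,v):
    K=np.array([[c['K'],0,c['cx']],[0,c['K'],c['cy']],[0,0,1]],float)
    p=cv2.undistortPoints(np.array([[[u,v]]],float),K,np.array([float(c['k1']),0,0,0]))[0,0]
    d=c['T'][:3,:3]@np.array([p[0],-p[1],-1]); return c['T'][:3,3],d
def atz(c,u,v,z):
    o,d=ray(c,u,v); return o+d*(z-o[2])/d[2]
def proj(c,P):
    q=c['T'][:3,:3].T@(np.array(P)-c['T'][:3,3]); x=np.array([q[0],-q[1]])/-q[2]
    return x*(1+c['k1']*(x@x))*c['K']+[c['cx'],c['cy']]
def tri(*obs):
    A=np.zeros((3,3));b=np.zeros(3)
    for c,u,v in obs:
        o,d=ray(c,u,v);d=d/np.linalg.norm(d);M=np.eye(3)-np.outer(d,d);A+=M;b+=M@o
    return np.linalg.solve(A,b)
E
python3 - <<'E'
from h import *
for n in('top','side','wrist'):
    c=shot(n);save(c,n+'0');print(n,c['T'].round(3).tolist(),c['K'],c['k1'],c['cx'],c['cy'])
print(ctrl.get_state())
E
```

```text
pics
top [[-0.019, 0.998, -0.062, 0.55], [-1.0, -0.019, 0.003, -0.09], [0.001, 0.062, 0.998, 1.178], [0.0, 0.0, 0.0, 1.0]] 478.69368364812044 -0.02563022344030587 322.0536780530499 233.891123805362
side [[-0.985, 0.106, -0.139, 0.411], [-0.175, -0.622, 0.764, 0.982], [-0.005, 0.776, 0.631, 0.971], [0.0, 0.0, 0.0, 1.0]] 532.6943220269067 0.03263115657138547 323.9960922599022 233.93520006367322
wrist [[0.443, 0.862, 0.247, 0.362], [-0.896, 0.427, 0.12, -0.573], [-0.002, -0.274, 0.962, 0.372], [0.0, 0.0, 0.0, 1.0]] 422.8368882953552 -0.011638700650620597 322.298568924031 241.62577800754653
{'time': 0.15, 'qpos': array([-1.26102454e+00,  2.86998852e-01,  1.57785758e+00, -2.20068092e-05,
        1.27859031e+00, -1.50008066e-01]), 'dq': array([ 0.00015201, -0.00297181, -0.00463974, -0.00047098, -0.0034161 ,
        0.00130992]), 'joint_efforts': array([ 1.24961216e-04, -4.06596708e+01, -2.93143594e+01, -1.51494564e-04,
        3.96363306e-03,  2.25288119e-06]), 'eef_pos': array([ 0.29938954, -0.6043958 ,  0.23023134]), 'tcp_rot': array([ 9.73690340e-01,  2.27873347e-01, -8.44753441e-05, -9.23242607e-04]), 'contact_force': array([-0.83538827, -0.5172352 , -0.22239921]), 'wrist_torque': array([ 0.04086393,  0.00093168, -0.02154569]), 'finger_force': 0.0, 'opening': 0.9976023228671055}
```

View pics/top0.png

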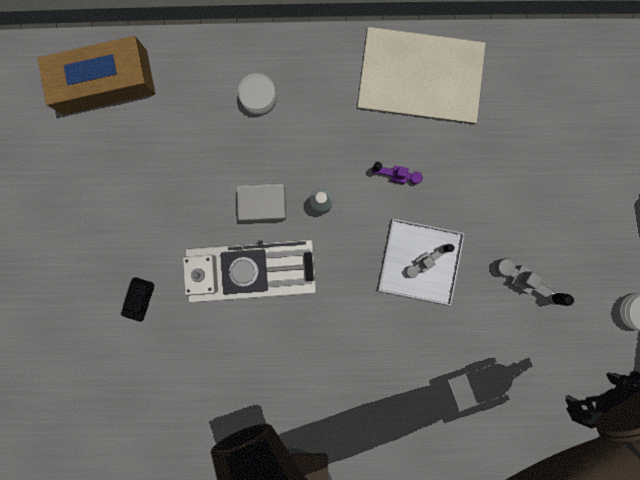

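View pics/side0.png

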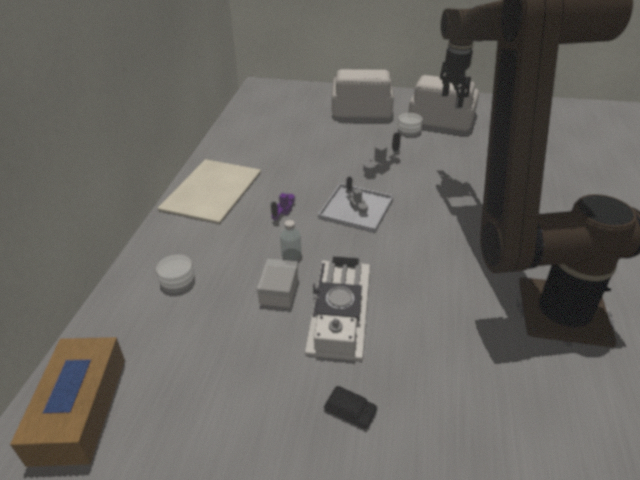

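Top view: the purple crank is at (400,174), the larger grey one is outside the tray at (528,282), and the smaller grey one is in the tray at (428,261). The tray crank fits, since it is neither purple nor the larger grey one. The stage's gearbox and shaft are at (199,275), and the pointer and index are near (262,244). I'll confirm this with an enlarged composite.

Run:
```python
from h import *
t=load('top0');s=load('side0')
def cr(c,x,y,w,h,f=4): return cv2.resize(c['color'][y:y+h,x:x+w],None,fx=f,fy=f,interpolation=cv2.INTER_CUBIC)
a=np.hstack([cr(t,375,220,100,75),cr(s,310,170,100,75)])
b=np.hstack([cr(t,178,235,150,75),cr(s,310,255,50,75)])
cv2.imwrite('pics/c1.png',np.vstack([a,b])[:,:,::-1])
print('crank boss@.05',atz(t,428,262,.06),'tray side',tri((t,428,262),(s,357,197)))
print('shaft',atz(t,198,275,.087))
```

```text
crank boss@.05 [ 0.54874387 -0.33909695  0.06      ] tray side [ 0.54939079 -0.3445884   0.03495492]
shaft [0.52908658 0.1910397  0.087     ]
```

View pics/c1.png

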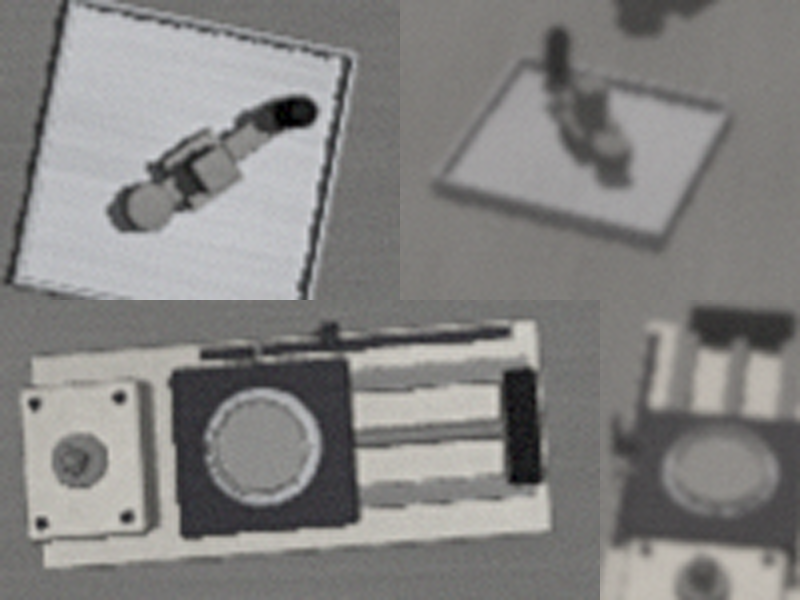

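The crop confirms the small grey crank standing in the tray, with its boss top at about top(429.5,262.5) and grip at (449,247.5). I'll move the wrist over it.

Run:
```python
from h import *
t=load('top0')
b=atz(t,429.5,262.5,.062);g=atz(t,449.2,247.5,.0725);w=atz(t,411,271,.033)
d=g-b;print(b,g,w,np.degrees(np.arctan2(d[1],d[0])),np.linalg.norm(d[:2]))
d=g-w;print(np.degrees(np.arctan2(d[1],d[0])),np.linalg.norm(d[:2]))
```

```text
[ 0.54751439 -0.34212036  0.062     ] [ 0.58129263 -0.3866041   0.0725    ] [ 0.52805357 -0.3037327   0.033     ] -52.78917910651887 0.05585492425242895
-57.28210221616 0.09849907118867038
```

Call:
{"fn": "move_arm", "kwargs": {"plan": [20, 21, 0, 0, 0, 8.4, 85, 20, 21, 0, 0, 0, 8.4, 85, 20, 21, 0, 0, 0, 8.4, 85, 20, 21, 0, 0, 0, 8.4, 85, 20, 21, 0, 0, 0, 8.4, 85, 20, 21, 0, 0, 0, 8.4, 85, 20, 21, 0, 0, 0, 8.4, 85, 20, 21, 0, 0, 0, 8.4, 85, 20, 21, 0, 0, 0, 8.4, 85, 20, 21, 0, 0, 0, 8.4, 85, 20, 21, 0, 0, 0, 8.4, 85, 20, 21, 0, 0, 0, 8.4, 85]}}

```text
time: 1.35
eef_pos: [0.5401, -0.3517, 0.2309]
tcp_rot: [0.442, 0.897, 0.0, -0.0]
contact_force: [-0.2, 0.6, -0.1]
opening: 0.995
finger_force: 0.0
```

Run:
```python
from h import *
c=shot('wrist');save(c,'w1');print(c['T'].round(3))
```

```text
[[ 0.794 -0.585 -0.167  0.498]
 [ 0.608  0.763  0.218 -0.296]
 [ 0.    -0.275  0.962  0.373]
 [ 0.     0.     0.     1.   ]]
```

View pics/w1.png

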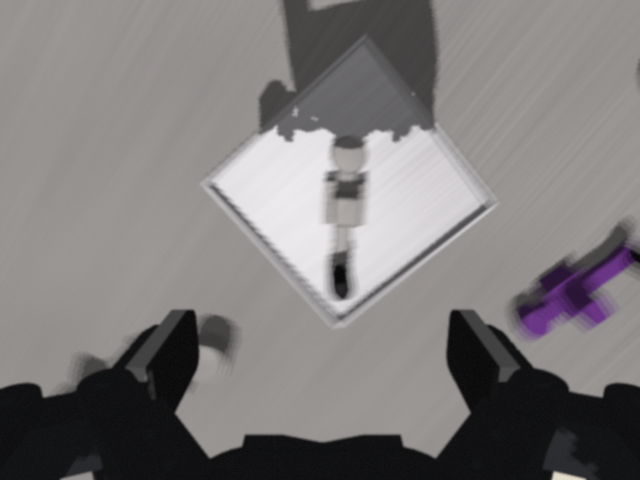

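Run:
```python
from h import *
t=load('top0');w=load('w1')
b=atz(w,348.5,208,.062);g=atz(w,341,280,.0725);k=atz(w,349,155,.033)
for p,q in((b,g),(k,g),(k,b)):
    d=q-p;print(p,q,np.degrees(np.arctan2(d[1],d[0])),np.linalg.norm(d[:2]))
print(tri((t,429.5,262.5),(w,348.5,208)),tri((t,449.2,247.5),(w,341,280)))
s=ctrl.get_state();M=R.from_quat(s['tcp_rot']).as_matrix();print(s['eef_pos'],np.degrees(np.arctan2(M[1,0],M[0,0])))
```

```text
[ 0.55169553 -0.33371518  0.062     ] [ 0.57986746 -0.3793835   0.0725    ] -58.33034506694653 0.05365867268573701
[ 0.53055793 -0.30363777  0.033     ] [ 0.57986746 -0.3793835   0.0725    ] -56.93637067812421 0.09038167124231967
[ 0.53055793 -0.30363777  0.033     ] [ 0.55169553 -0.33371518  0.062     ] -54.90146950129458 0.036762061426035435
[ 0.54634781 -0.33116307  0.10073786] [ 0.58156388 -0.3845875   0.06668052]
[ 0.54268144 -0.34840155  0.23087893] 127.90626272241384
```

Call:
{"fn": "move_arm", "kwargs": {"plan": [3, 5, -30, 0, 0, -2.5, 85, 3, 5, -30, 0, 0, -2.5, 85, 0, 0, -10, 0, 0, 0, 85, 0, 0, 0, 0, 0, 0, 85, 0, 0, 0, 0, 0, 0, 85, 0, 0, 0, 0, 0, 0, 85]}}

```text
time: 2.0
eef_pos: [0.5463, -0.3441, 0.1635]
tcp_rot: [0.484, 0.875, -0.0, 0.002]
contact_force: [-0.4, 0.2, -0.9]
opening: 0.993
finger_force: 0.0
```

Run:
```python
from h import *
c=shot('wrist');save(c,'w2')
im=c['color'][90:440,180:500];cv2.imwrite('pics/w2c.png',cv2.resize(im,None,fx=1.7,fy=1.7,interpolation=cv2.INTER_CUBIC)[:,:,::-1])
s=ctrl.get_state();M=R.from_quat(s['tcp_rot']).as_matrix();print(s['eef_pos'],np.degrees(np.arctan2(M[1,0],M[0,0])))
```

```text
[ 0.54625351 -0.34402146  0.16354565] 122.12457180660299
```

View pics/w2c.png

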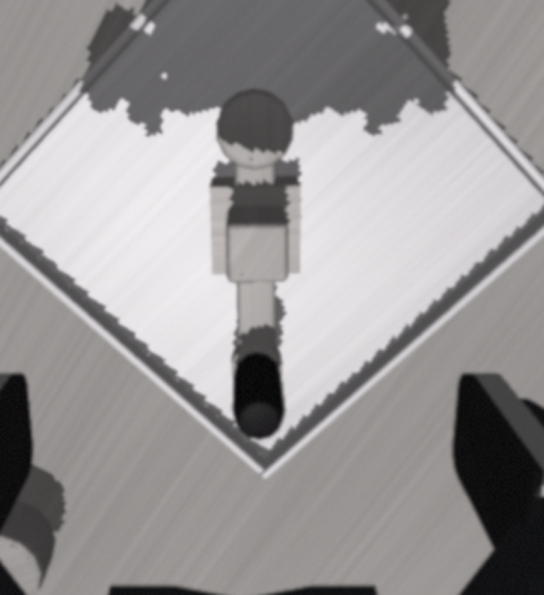

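Run:
```python
from h import *
t=load('top0');w=load('w2')
def p(x,y): return (180+x/1.7,90+y/1.7)
B=p(258,253);G=p(259,419);C=p(255,128)
b=atz(w,*B,.062);g=atz(w,*G,.0725);k=atz(w,*C,.033)
for a,q in((b,g),(k,g),(k,b)):
    d=q-a;print(a,q,np.degrees(np.arctan2(d[1],d[0])),np.linalg.norm(d[:2]))
print(tri((t,429.5,262.5),(w,*B)),tri((t,449.2,247.5),(w,*G)),tri((load('w1'),348.5,208),(w,*B)))
e=[atz(w,*p(x,y),.062) for x,y in((228,226),(288,224),(228,281),(288,283))]
for i,j in((0,2),(1,3),(1,0),(3,2)):
    d=e[j]-e[i];print(np.degrees(np.arctan2(d[1],d[0])),np.linalg.norm(d[:2]))
```

```text
[ 0.55069934 -0.33925734  0.062     ] [ 0.58258148 -0.38917655  0.0725    ] -57.43465741312008 0.059231728856049284
[ 0.52859808 -0.30535505  0.033     ] [ 0.58258148 -0.38917655  0.0725    ] -57.21732485581967 0.09970080975100326
[ 0.52859808 -0.30535505  0.033     ] [ 0.55069934 -0.33925734  0.062     ] -56.899237956965635 0.04047013067404874
[ 0.54756253 -0.33647479  0.08062231] [ 0.58072026 -0.38537576  0.07944838] [ 0.54207814 -0.32724474  0.11510015]
-58.2224162286655 0.020096593599760588
-56.89086167582532 0.021565028440966638
-145.966226342373 0.02085992900681556
-149.94360667096365 0.02135451928310329
```

The boss top centre is at crop (258,253), the grip top at (259,419) and the counterweight at (255,128). The distances between them, 59, 40 and 100 mm, match the model. The crank origin is at (0.550,-0.339) with yaw -57.3°.

Call:
{"fn": "move_arm", "kwargs": {"plan": [4, 5, -20, 0, 0, 0.6, 85, 0, 0, -30, 0, 0, 0, 85, 0, 0, -30, 0, 0, 0, 85, 0, 0, -30, 0, 0, 0, 85, 0, 0, -15, 0, 0, 0, 85, 0, 0, 0, 0, 0, 0, 85, 0, 0, 0, 0, 0, 0, 85]}}

```text
time: 2.75
eef_pos: [0.5504, -0.3387, 0.0378]
tcp_rot: [0.479, 0.878, -0.0, 0.001]
contact_force: [-0.3, -0.0, 0.5]
opening: 0.999
finger_force: 0.0
```

Call:
{"fn": "move_arm", "kwargs": {"plan": [0, 0, -4, 0, 0, 0, 40, 0, 0, 0, 0, 0, 0, 10, 0, 0, 0, 0, 0, 0, 10, 0, 0, 0, 0, 0, 0, 10, 0, 0, 0, 0, 0, 0, 10, 0, 0, 0, 0, 0, 0, 10, 0, 0, 0, 0, 0, 0, 10], "newtons": 80}}

```text
time: 3.45
eef_pos: [0.5499, -0.3382, 0.033]
tcp_rot: [0.479, 0.878, -0.0, 0.001]
contact_force: [-0.5, -0.4, 2.8]
opening: 0.241
finger_force: 79.3
```

Gripped at about 21 mm opening. I'll lift the crank and carry it to where the wrist camera sees the shaft.

Call:
{"fn": "move_arm", "kwargs": {"plan": [0, 0, 25, 0, 0, 0, 10, 0, 0, 45, 0, 0, 0, 10, 0, 0, 45, 0, 0, 0, 10, 0, 0, 45, 0, 0, 0, 10, 2, 30, 15, 0, 0, 4, 10, 5, 45, 0, 0, 0, 5, 10, 5, 45, 0, 0, 0, 5, 10, 5, 45, 0, 0, 0, 5, 10, 5, 45, 0, 0, 0, 5, 10, 5, 45, 0, 0, 0, 5, 10, 5, 45, 0, 0, 0, 5, 10, 5, 45, 0, 0, 0, 5, 10]}}

```text
time: 4.65
eef_pos: [0.5851, 0.0092, 0.205]
tcp_rot: [0.157, 0.988, 0.0, -0.002]
contact_force: [0.9, -0.4, -4.9]
opening: 0.242
finger_force: 78.9
```

Call:
{"fn": "move_arm", "kwargs": {"plan": [5, 45, 0, 0, 0, 5, 10, 5, 40, 0, 0, 0, 5, 10, 3, 30, 0, 0, 0, 3, 10, 0, 0, 0, 0, 0, 0, 10, 0, 0, 0, 0, 0, 0, 10, 0, 0, 0, 0, 0, 0, 10]}}

```text
time: 5.25
eef_pos: [0.5988, 0.1213, 0.2059]
tcp_rot: [0.046, 0.999, -0.0, -0.001]
contact_force: [-0.7, -0.0, -5.1]
opening: 0.243
finger_force: 79.2
```

Run:
```python
from h import *
c=shot('wrist');save(c,'w3')
s=ctrl.get_state();M=R.from_quat(s['tcp_rot']).as_matrix();print(s['eef_pos'],np.degrees(np.arctan2(M[1,0],M[0,0])),s['qpos'],s['contact_force'],proj(c,[.529,.191,.087]))
im=cv2.resize(c['color'],(800,600),interpolation=cv2.INTER_CUBIC);cv2.imwrite('pics/w3.png',im[:,:,::-1])
```

```text
[0.59908488 0.12103516 0.20631911] 174.65639916336343 [ 3.36477788e-02  1.69826671e-01  1.76163549e+00 -3.74517878e-04
  1.21194109e+00 -1.44375378e+00] [-0.06673053 -0.81394254 -3.91843871] [428.2021396  109.69910633]
```

View pics/w3.png

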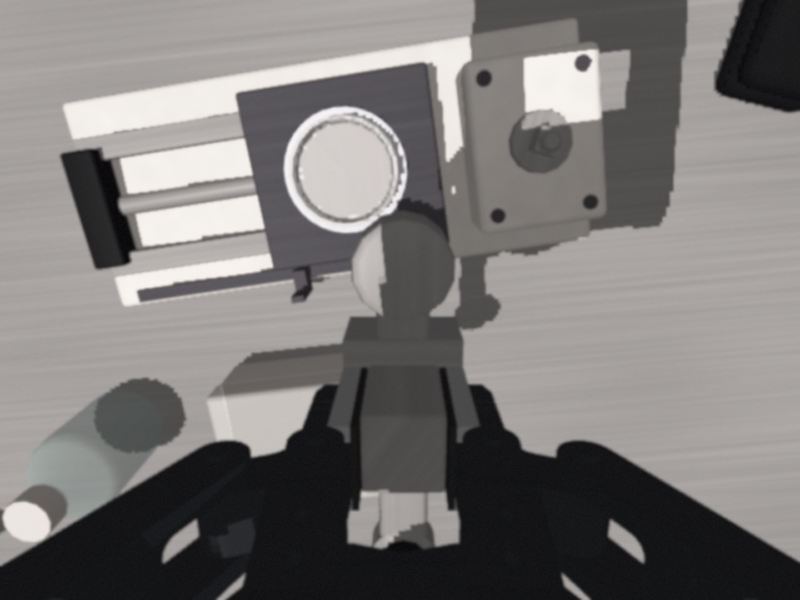

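Run:
```python
from h import *
c=shot('wrist');save(c,'w4');t=load('top0')
def cr(im,x,y,w,h,f):
    i=cv2.resize(im[y:y+h,x:x+w],None,fx=f,fy=f,interpolation=cv2.INTER_CUBIC)
    g=i.astype(float);lo,hi=np.percentile(g,1),np.percentile(g,99);return np.clip((g-lo)/(hi-lo)*255,0,255).astype(np.uint8)
acc=np.mean([shot('wrist')['color'].astype(float) for _ in range(5)],0)
a=cr(acc,405,83,55,55,8)  #440
b=cr(acc,265,285,45,55,8)    #360x440  boss top
d=cr(t['color'],215,233,100,20,8)   #800x160
cv2.imwrite('pics/c4.png',np.vstack([np.hstack([a,cr(acc,265,290,45,55,8)]),d])[:,:,::-1])
s=ctrl.get_state();print(s['eef_pos'],s['tcp_rot'])
```

```text
[0.59965307 0.12148277 0.2074281 ] [ 4.63914682e-02  9.98923333e-01 -9.49250212e-06  7.53574881e-05]
```

View pics/c4.png

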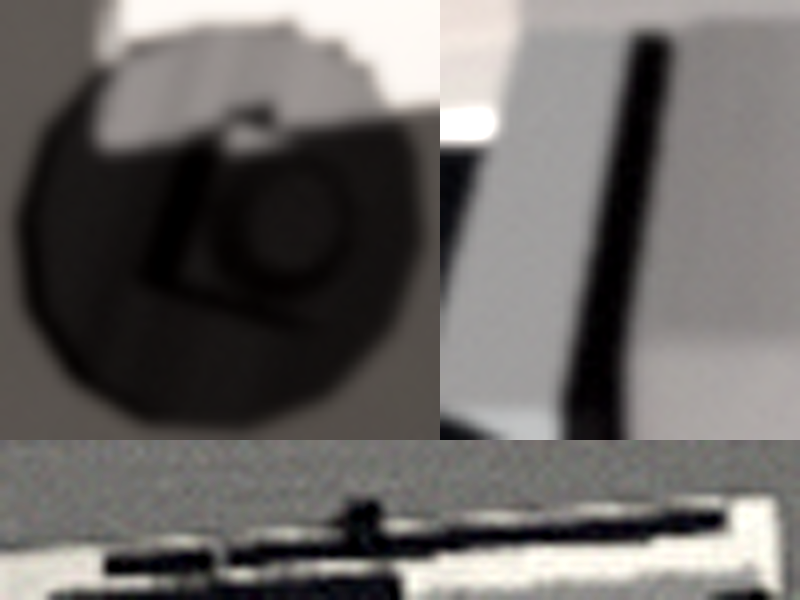

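Run:
```python
from h import *
c=shot('wrist');save(c,'w5')
acc=np.mean([cv2.cvtColor(shot('wrist')['color'],cv2.COLOR_RGB2GRAY).astype(np.float32) for _ in range(12)],0)
# rectify to world plane z at .25mm/px around the shaft
C=atz(c,432.5,110.75,.068);N=atz(c,441,111.1,.087);print('collar',C,'nose',N)
def rect(z,ctr,n=200,s=.0002):
    m=np.zeros((n,n,2),np.float32)
    for i in range(n):
        for j in range(n): m[i,j]=proj(c,[ctr[0]+(n/2-i)*s,ctr[1]+(n/2-j)*s,z])
    return cv2.remap(acc,m,None,cv2.INTER_CUBIC)
rs=[]
for z in(.068,.083):
    r=rect(z,C);g=cv2.GaussianBlur(r,(0,0),3);gx=cv2.Sobel(g,cv2.CV_32F,1,0);gy=cv2.Sobel(g,cv2.CV_32F,0,1)
    yy,xx=np.mgrid[:200,:200];rad=np.hypot(xx-100,yy-100)
    m=(rad<62)&(g<np.percentile(g[rad<70],60)); m=cv2.erode(m.astype(np.uint8),np.ones((9,9)))>0
    mag=np.hypot(gx,gy)*m;a=np.degrees(np.arctan2(-gx,-gy))%90 # world angle of gradient: x up, y left
    h,_=np.histogram(a,18,(0,90),weights=mag**2);print(z,(h/h.max()).round(2))
    rs.append(np.clip(((r-r[rad<62].min())/(np.percentile(r[rad<62],75)-r[rad<62].min()))**.6*255,0,255).astype(np.uint8))
cv2.imwrite('pics/c5.png',cv2.resize(np.hstack(rs),None,fx=2,fy=2,interpolation=cv2.INTER_CUBIC))
s=ctrl.get_state();print(s['eef_pos'])
```

```text
collar [0.53099808 0.19885202 0.068     ] nose [0.53162905 0.19912605 0.087     ]
0.068 [0.15 0.18 0.17 0.2  0.21 0.18 0.13 0.1  0.11 0.12 0.17 0.26 0.38 1.
 0.41 0.25 0.18 0.16]
0.083 [0.19 0.2  0.16 0.2  0.19 0.18 0.12 0.11 0.11 0.13 0.17 0.25 0.36 1.
 0.39 0.26 0.19 0.16]
[0.59955442 0.12217475 0.20731525]
```

View pics/c5.png

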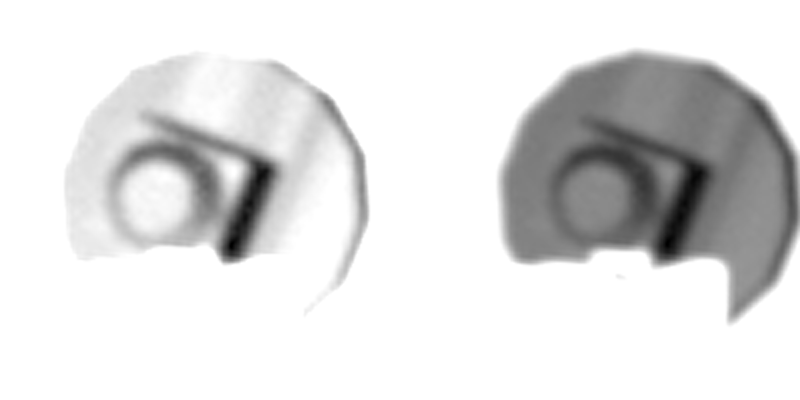

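The shaft is at (0.5313,0.1990) and its square sits at about 67° mod 90. I'll bring the crank to yaw -23° just above the nose.

Call:
{"fn": "move_arm", "kwargs": {"plan": [-23, 25, 0, 0, 0, -5.8, 10, -23, 26, 0, 0, 0, -5.8, 10, -23, 26, 0, 0, 0, -5.9, 10, 0, 0, -30, 0, 0, 0, 10, 0, 0, -30, 0, 0, 0, 10, 0, 0, -20, 0, 0, 0, 10, 0, 0, 0, 0, 0, 0, 10, 0, 0, 0, 0, 0, 0, 10, 0, 0, 0, 0, 0, 0, 10]}}

```text
time: 7.15
eef_pos: [0.5321, 0.1993, 0.1294]
tcp_rot: [0.197, 0.98, 0.001, 0.002]
contact_force: [0.6, -0.7, -3.7]
opening: 0.239
finger_force: 79.3
```

Run:
```python
from h import *
c=shot('wrist');save(c,'w6')
s=ctrl.get_state();M=R.from_quat(s['tcp_rot']).as_matrix();print(s['eef_pos'],np.degrees(np.arctan2(M[1,0],M[0,0])),M.round(4),s['contact_force'])
```

```text
[0.53209888 0.19931725 0.12951951] 157.23628665083223 [[-9.221e-01  3.869e-01  3.900e-03]
 [ 3.869e-01  9.221e-01  7.000e-04]
 [-3.300e-03  2.100e-03 -1.000e+00]] [ 0.29558451 -0.49965684 -3.90052333]
```

Call:
{"fn": "move_arm", "kwargs": {"plan": [-1.5, 0, -8, 0, 0, 0, 10, 0, 0, -4, 0, 0, 0, 10, 0, 0, -4, 0, 0, 0, 10, 0, 0, -3, 0, 0, 0, 10, 0, 0, 0, 0, 0, 0, 10, 0, 0, 0, 0, 0, 0, 10]}}

```text
time: 7.8
eef_pos: [0.5291, 0.1991, 0.1082]
tcp_rot: [0.197, 0.98, -0.0, -0.0]
contact_force: [-0.5, 0.9, -4.0]
opening: 0.241
finger_force: 79.4
```

No contact force at 8 mm below first contact, so the crank is engaged on the square. I'll continue down.

Call:
{"fn": "move_arm", "kwargs": {"plan": [0.8, 0, -4, 0, 0, 0, 10, 0, 0, -4, 0, 0, 0, 10, 0, 0, -3, 0, 0, 0, 10, 0, 0, 0, 0, 0, 0, 10, 0, 0, 0, 0, 0, 0, 10]}}

```text
time: 8.3
eef_pos: [0.5296, 0.1992, 0.0971]
tcp_rot: [0.197, 0.98, -0.0, -0.0]
contact_force: [-2.5, 0.8, -2.8]
opening: 0.243
finger_force: 79.6
```

Call:
{"fn": "move_arm", "kwargs": {"plan": [0, 0, -2, 0, 0, 0, 10, 0, 0, 0, 0, 0, 0, 10, 0, 0, 0, 0, 0, 0, 10]}}

```text
time: 8.6
eef_pos: [0.5297, 0.1991, 0.097]
tcp_rot: [0.197, 0.98, -0.0, -0.001]
contact_force: [-6.7, -1.1, 6.0]
opening: 0.246
finger_force: 80.8
```

The crank is seated; the upward force rose by about 9 N at z=0.097. I'll release it, then go and grip the handle.

Call:
{"fn": "move_arm", "kwargs": {"plan": [0, 0, 2, 0, 0, 0, 60, 0, 0, 0, 0, 0, 0, 60, 0, 0, 0, 0, 0, 0, 60, 0, 0, 20, 0, 0, 0, 60, 0, 0, 45, 0, 0, 0, 60, 18, -7.5, 0, 0, 0, 0, 60, 20, -8, 0, 0, 0, 0, 60, 18, -8, 0, 0, 0, 0, 60, 0, 0, -10, 0, 0, 0, 60, 0, 0, 0, 0, 0, 0, 60, 0, 0, 0, 0, 0, 0, 60]}}

```text
time: 9.7
eef_pos: [0.5845, 0.1759, 0.151]
tcp_rot: [0.197, 0.98, -0.0, -0.001]
contact_force: [0.2, -0.0, -0.8]
opening: 0.704
finger_force: 0.0
```

Run:
```python
from h import *
c=shot('wrist');save(c,'w7');t=shot('top');save(t,'top7')
s=ctrl.get_state();print(s['eef_pos'],s['contact_force'])
f=lambda i,x,y,w,h,k:cv2.resize(i[y:y+h,x:x+w],None,fx=k,fy=k,interpolation=cv2.INTER_CUBIC)
a=f(c['color'],0,0,640,480,.625);b=f(t['color'],170,225,160,120,2.5)
d=f(t['color'],215,233,100,36,8)
cv2.imwrite('pics/c7.png',np.vstack([np.hstack([a,b]),d])[:,:,::-1])
```

```text
[0.58501473 0.17607523 0.15199996] [ 0.37985374 -0.04785513  0.78914623]
```

View pics/c7.png

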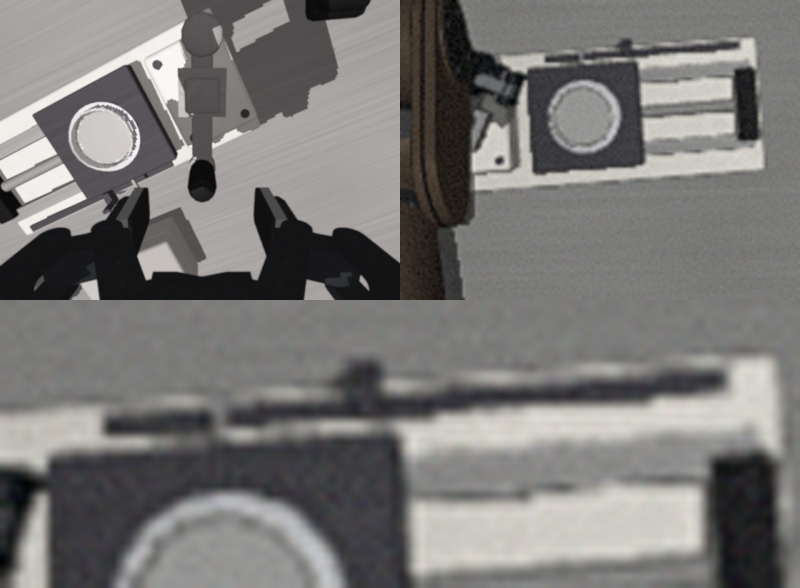

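Run:
```python
from h import *
t=load('top7')
q=lambda x,y:(215+x/8,233+(y-300)/8)
e=atz(t,*q(5,409),.014)-atz(t,*q(770,357),.014);e[2]=0;e/=np.linalg.norm(e)
P=atz(t,*q(221,418),.040);I=atz(t,*q(362,378),.044)
print('ydir',e,'P',P,'I',I,'dist mm',(P-I)@e*1e3,'deg',(P-I)@e/.016*360)
w=load('w7');P=atz(w,224,285,.04);I=atz(w,176,318,.044);print(P,I,(P-I)@e*1e3)
```

```text
ydir [-0.04923129  0.9987874   0.        ] P [0.59090009 0.09652218 0.04      ] I [0.60183771 0.05393253 0.044     ] dist mm 43.07647937582161 deg 969.2207859559863
[0.58921494 0.10603206 0.04      ] [0.59663155 0.0686839  0.044     ] 37.668008986176375
```

Call:
{"fn": "move_arm", "kwargs": {"plan": [1, -0.5, -15, 0, 0, 0, 60, 0, 0, -20, 0, 0, 0, 60, 0, 0, -15, 0, 0, 0, 60, 0, 0, 0, 0, 0, 0, 40, 0, 0, 0, 0, 0, 0, 10, 0, 0, 0, 0, 0, 0, 10, 0, 0, 0, 0, 0, 0, 10, 0, 0, 0, 0, 0, 0, 10], "newtons": 30}}

```text
time: 10.6
eef_pos: [0.5875, 0.1752, 0.1032]
tcp_rot: [0.197, 0.98, 0.0, 0.001]
contact_force: [-0.5, 0.2, -0.6]
opening: 0.221
finger_force: 30.0
```

Call:
{"fn": "move_arm", "kwargs": {"plan": [-7.8, -13.6, 0, 0, 0, 0, 10, -11.1, -11.1, 0, 0, 0, 0, 10, -13.6, -7.8, 0, 0, 0, 0, 10, -15.1, -4.1, 0, 0, 0, 0, 10, -15.7, 0, 0, 0, 0, 0, 10, -15.1, 4.1, 0, 0, 0, 0, 10]}}

```text
time: 11.2
eef_pos: [0.5091, 0.1424, 0.1032]
tcp_rot: [0.198, 0.98, 0.001, 0.002]
contact_force: [4.6, 4.4, -2.9]
opening: 0.219
finger_force: 29.9
```

Call:
{"fn": "move_arm", "kwargs": {"plan": [-13.6, 7.8, 0, 0, 0, 0, 10, -11.1, 11.1, 0, 0, 0, 0, 10, -7.8, 13.6, 0, 0, 0, 0, 10, -4.1, 15.1, 0, 0, 0, 0, 10, 0, 15.7, 0, 0, 0, 0, 10, 4.1, 15.1, 0, 0, 0, 0, 10, 7.8, 13.6, 0, 0, 0, 0, 10, 11.1, 11.1, 0, 0, 0, 0, 10, 13.6, 7.8, 0, 0, 0, 0, 10, 15.1, 4.1, 0, 0, 0, 0, 10, 15.7, 0, 0, 0, 0, 0, 10, 15.1, -4.1, 0, 0, 0, 0, 10]}}

```text
time: 12.4
eef_pos: [0.5538, 0.2546, 0.1024]
tcp_rot: [0.197, 0.98, -0.001, -0.002]
contact_force: [-3.7, -2.6, 4.3]
opening: 0.217
finger_force: 30.8
```

Call:
{"fn": "move_arm", "kwargs": {"plan": [13.6, -7.8, 0, 0, 0, 0, 10, 11.1, -11.1, 0, 0, 0, 0, 10, 7.8, -13.6, 0, 0, 0, 0, 10, 4.1, -15.1, 0, 0, 0, 0, 10, 0, -15.7, 0, 0, 0, 0, 10, -4.1, -15.1, 0, 0, 0, 0, 10, -7.8, -13.6, 0, 0, 0, 0, 10, -11.1, -11.1, 0, 0, 0, 0, 10, -13.6, -7.8, 0, 0, 0, 0, 10, -15.1, -4.1, 0, 0, 0, 0, 10, -15.7, 0, 0, 0, 0, 0, 10, -15.1, 4.1, 0, 0, 0, 0, 10]}}

```text
time: 13.6
eef_pos: [0.5092, 0.1421, 0.1028]
tcp_rot: [0.198, 0.98, 0.001, 0.003]
contact_force: [4.7, 5.0, -0.0]
opening: 0.22
finger_force: 30.3
```

Call:
{"fn": "move_arm", "kwargs": {"plan": [-13.6, 7.8, 0, 0, 0, 0, 10, -11.1, 11.1, 0, 0, 0, 0, 10, -7.8, 13.6, 0, 0, 0, 0, 10, -4.1, 15.1, 0, 0, 0, 0, 10, 0, 15.7, 0, 0, 0, 0, 10, 4.1, 15.1, 0, 0, 0, 0, 10, 7.8, 13.6, 0, 0, 0, 0, 10, 11.1, 11.1, 0, 0, 0, 0, 10, 13.6, 7.8, 0, 0, 0, 0, 10, 15.1, 4.1, 0, 0, 0, 0, 10, 15.7, 0, 0, 0, 0, 0, 10, 15.1, -4.1, 0, 0, 0, 0, 10]}}

```text
time: 14.8
eef_pos: [0.5534, 0.2547, 0.1024]
tcp_rot: [0.196, 0.981, -0.001, -0.002]
contact_force: [-3.0, -1.6, 6.5]
opening: 0.221
finger_force: 31.0
```

Call:
{"fn": "move_arm", "kwargs": {"plan": [13.6, -7.8, 0, 0, 0, 0, 10, 11.1, -11.1, 0, 0, 0, 0, 10, 7.8, -13.6, 0, 0, 0, 0, 10, 4.1, -15.1, 0, 0, 0, 0, 10, 0, -15.7, 0, 0, 0, 0, 10, -4.1, -15.1, 0, 0, 0, 0, 10, 0, 0, 0, 0, 0, 0, 10, 0, 0, 0, 0, 0, 0, 10]}}

```text
time: 15.6
eef_pos: [0.5861, 0.1735, 0.1024]
tcp_rot: [0.198, 0.98, -0.001, -0.0]
contact_force: [-0.4, 0.4, 5.6]
opening: 0.22
finger_force: 30.8
```

Run:
```python
from h import *
c=shot('wrist');save(c,'w8');t=shot('top');save(t,'top8');s=shot('side');save(s,'side8')
print(ctrl.get_state()['eef_pos'])
f=lambda i,x,y,w,h,k:cv2.resize(i[y:y+h,x:x+w],None,fx=k,fy=k,interpolation=cv2.INTER_CUBIC)
w7=load('w7')
print(proj(w7,[.595,.08,.04]),proj(c,[.595,.06,.04]),proj(s,[.595,.06,.04]))
a=f(w7['color'],100,240,180,100,2);u,v=np.clip(proj(c,[.595,.06,.04]).astype(int),[100,75],[540,404]) 
b=f(c['color'],u-100,v-75,200,150,2);print(u,v)
d=f(t['color'],215,233,100,30,8)
cc=f(s['color'],310,255,40,75,4)
top=np.zeros((300,800,3),np.uint8);top[:200,:360]=a;top[:,360:760]=b[:300]
print(cc.shape);mid=np.zeros((300,800,3),np.uint8);mid[:240]=d;
top[200:,:160]=cv2.resize(cc,(160,300))[100:200]
cv2.imwrite('pics/c8.png',np.vstack([top,mid])[:,:,::-1])
```

```text
[0.58621432 0.17361274 0.10242428]
[192.17759906 307.05043183] [136.09232136 353.14262999] [318.09007879 286.64567494]
136 353
(300, 160, 3)
```

View pics/c8.png

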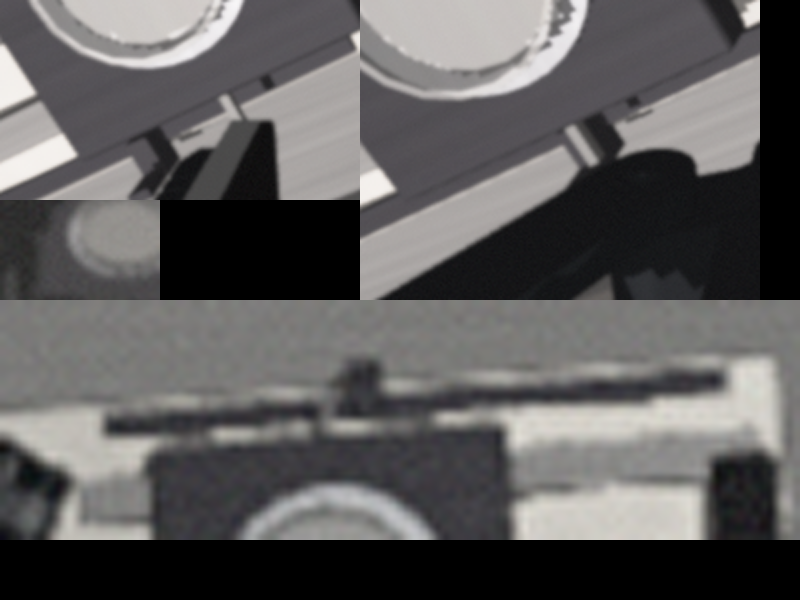

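Run:
```python
from h import *
a=load('w7');b=load('w8');e=np.array([-.0492,.9988,0]);t=load('top8')
f=lambda x,y,z:atz(a,100+x/2,240+y/2,z)
g=lambda x,y,z:atz(b,36+(x-360)/2,278+y/2,z)
h=lambda x,y,z:atz(t,215+x/8,233+(y-300)/8,z)
for n,P in dict(a_blade=f(230,105,.04),a_idx=f(155,148,.044),a_line=f(190,133,.014),a_spot=f(266,82,.014),b_bright=g(583,145,.04),b_dark=g(603,130,.044),b_line=g(640,115,.014),b_spot=g(632,103,.014),t_gap=h(325,415,.04),t_idx=h(360,378,.044),a_edge=f(40,105,.03),b_corner=g(395,188,.014)).items(): print(n,P.round(4),round(P@e*1e3,1))
r=cv2.cvtColor(t['color'],cv2.COLOR_RGB2GRAY)
print(r[240:254,240:270])
```

```text
a_blade [0.5916 0.0984 0.04  ] 69.1
a_idx [0.5945 0.0709 0.044 ] 41.6
a_line [0.603  0.0694 0.014 ] 39.6
a_spot [0.596  0.1032 0.014 ] 73.8
b_bright [0.596  0.0666 0.04  ] 37.2
b_dark [0.5927 0.0764 0.044 ] 47.1
b_line [0.6031 0.0705 0.014 ] 40.8
b_spot [0.5986 0.0702 0.014 ] 40.7
t_gap [0.5912 0.0656 0.04  ] 36.4
t_idx [0.6018 0.0545 0.044 ] 24.8
a_edge [0.5697 0.0352 0.03  ] 7.1
b_corner [ 0.5959 -0.0128  0.014 ] -42.1
[[125 121 122 121 122 123 123 124 120 123 123 117 120 123 125 123 124 117
   98  90  89  87 104 125 122 123 128 124 124 126]
 [124 120 126 124 118 123 123 122 123 125 126 124 124 122 124 124 128 114
   83  63  63  48  80 120 125 121 124 126 121 122]
 [125 120 123 121 122 125 123 125 118 118 120 120 120 122 124 122 115  84
   64  43  49  47  76 114 123 118 116 112 109 118]
 [122 122 121 127 124 125 122 121 126 127 122 120 115 112 116 109  83  68
   56  51  53  53  95 148 164 160 153 139 128 127]
 [110 113 109 116 124 130 133 144 148 158 164 165 154 141 135 123 104  90
   61  60  60  58  79 116 135 133 124 116 108  93]
 [130 133 131 121 125 130 123 105 116 122 126 129 
[... 375 characters left out ...]
139 115  85 111 145 165
  168 167 155 132 116 104 106 110 100  87  89 118]
 [ 80 122 165 165 162 161 152 128 135 133 120 131 141 118  75  93 120 139
  140 142 132 112 106  89  92  94  87  71  73  70]
 [ 95 109 144 142 137 139 125 110 110 101  83  87  92  87  62  58  64  66
   68  65  63  57  63  65  56  63  64  58  60  57]
 [ 79  71  77  69  56  67  60  58  61  60  64  58  56  61  59  59  62  56
   56  60  59  59  64  62  64  55  63  61  63  63]
 [ 60  58  55  55  58  57  58  57  60  58  62  65  58  61  61  63  60  56
   59  55  60  62  61  57  59  63  64  59  57  63]
 [ 57  62  58  57  56  62  64  57  57  60  59  62  60  56  60  61  60  60
   58  59  60  64  62  61  66  60  54  62  66  69]]
```

No views are left (10 used), so from here I only use pixel numbers. Top view: blade at column 255.5, index at 259.6, so about 10 mm remain. I'll cross-check with the unobstructed wrist frame w5.

Run:
```python
from h import *
t=load('top8');w=load('w5');w7=load('w7');e=np.array([-.0492,.9988,0])
P=atz(t,255.5,246.5,.04);I=atz(t,259.6,242,.044);print('top remaining',(P-I)@e*1e3)
r=lambda d:cv2.cvtColor(d['color'],cv2.COLOR_RGB2GRAY)
print(r(w)[210:246:2,222:272:2])
for k in(26.9,31.5,36):
    for x in (.592,.604):
        y=lambda d:(k+d+49.2*x)/998.8
        print(k,x,'top',[proj(w,[x,y(d),.044]).round(1).tolist() for d in(-4,4)],'base',[proj(w,[x,y(d),.014]).round(1).tolist() for d in(-4,4)])
```

```text
top remaining 10.884389935199932
[[ 91  91  92  90  90  89  86  83  78  74  71  63  58  76  83  83  83  86
   87  87  87  88  89  87  88]
 [ 86  83  81  79  80  77  74  65  50  41  39  35  42  76  89  88  89  89
   89  87  88  88  88  87  87]
 [ 82  84  84  86  90  89  73  58  60  65  65  43  38  64  88  89  89  89
   87  87  89  89  89  91  93]
 [ 90  91  91  91  89  90  86  89  90  88  87  53  36  62  88  89  90  94
   96 103 113 120 135 147 163]
 [ 89  91  89  90  91  90  91  92  91  91  89  61  36  61  89  95 116 130
  149 168 172 181 186 176 172]
 [ 90  91  92  94  96  99 100  93  92  92  91  72  36  64  93  99  97  97
  111 132 131 156 167 164 163]
 [117 131 142 156 166 180 154  96  91  92  91  80  41  53  84  87  86  88
  127 160 161 165 165 167 168]
 [181 191 189 176 174 175 150 102  92  90  89  83  46  66 134 146 146 147
  161 166 167 167 167 168 166]
 [166 168 170 169 167 168 159 110  92  90  70  61  41  60 144 166 166 166
  166 166 167 167 166 166 166]
 [167 167 167 167 167 167 164 121  91  80  53  38  36  49 128 163 165 165
  166 165 164 163 163 163 162]
 [166 166 165 165
[... 635 characters left out ...]
164 163 164 164 164 163 163 165 165 164 164 164 165
  164 165 165 164 165 165 166]
 [162 164 163 163 163 164 164 163 164 163 164 165 165 165 164 165 166 167
  169 168 168 169 169 169 170]]
26.9 0.592 top [[227.2, 216.8], [237.9, 215.8]] base [[235.2, 208.7], [245.1, 207.7]]
26.9 0.604 top [[230.5, 232.4], [241.1, 231.4]] base [[238.2, 223.0], [247.9, 222.1]]
31.5 0.592 top [[233.4, 216.2], [244.1, 215.2]] base [[240.9, 208.1], [250.7, 207.2]]
31.5 0.604 top [[236.6, 231.8], [247.2, 230.8]] base [[243.7, 222.5], [253.5, 221.6]]
36 0.592 top [[239.4, 215.7], [250.1, 214.7]] base [[246.4, 207.6], [256.3, 206.7]]
36 0.604 top [[242.5, 231.3], [253.2, 230.3]] base [[249.2, 222.0], [259.0, 221.1]]
```

Top says about 10.5 mm and wrist 6 to 9 mm. I'll wind another half turn (8 mm), release, and measure again from a clear viewpoint.

Call:
{"fn": "move_arm", "kwargs": {"plan": [-7.8, -13.6, 0, 0, 0, 0, 10, -11.1, -11.1, 0, 0, 0, 0, 10, -13.6, -7.8, 0, 0, 0, 0, 10, -15.1, -4.1, 0, 0, 0, 0, 10, -15.7, 0, 0, 0, 0, 0, 10, -15.1, 4.1, 0, 0, 0, 0, 10, -13.6, 7.8, 0, 0, 0, 0, 10, -11.1, 11.1, 0, 0, 0, 0, 10, -7.8, 13.6, 0, 0, 0, 0, 10, -4.1, 15.1, 0, 0, 0, 0, 10, 0, 15.7, 0, 0, 0, 0, 10, 4.1, 15.1, 0, 0, 0, 0, 10]}}

```text
time: 16.95
eef_pos: [0.4747, 0.221, 0.1023]
tcp_rot: [0.196, 0.981, -0.002, -0.001]
contact_force: [2.4, -4.1, 4.7]
opening: 0.219
finger_force: 30.7
```

Run:
```python
from h import *
t=shot('top');save(t,'top9');c=shot('wrist');save(c,'w9');print(ctrl.get_state()['eef_pos'])
for nm,P in(('blade',[.598,.0585,.04]),('idx',[.602,.054,.044])): print(nm,proj(t,P),proj(c,P))
g=cv2.cvtColor(t['color'],cv2.COLOR_RGB2GRAY);print(g[239:251,246:270])
```

```text
[0.47539301 0.22216952 0.10231154]
blade [258.56344452 244.47005904] [155.65635733 527.64996561]
idx [260.22081472 242.6821573 ] [150.07574482 540.15694   ]
[[115 119 119 118 122 120 115 118 118 119 118 119 122 115 118 118 121 120
  121 118 117 117 120 120]
 [118 123 116 120 118 115 121 116 119 117 118 113  97  91  90  87  97 125
  121 118 120 121 123 116]
 [119 118 122 123 122 121 120 123 120 123 124 111  79  59  57  47  77 116
  124 123 122 117 118 119]
 [119 119 117 119 119 119 118 119 119 120 109  82  58  41  47  45  66 112
  119 113 115 109 109 115]
 [118 119 121 121 123 118 111 112 111 102  76  66  70  62  48  55  89 146
  166 160 151 134 126 118]
 [133 134 146 154 163 157 150 133 133 122 100 103  95  89  63  57  73 110
  129 131 122 112 105  89]
 [116 101 107 122 121 126 117 106 110 104  91  91 107 106  60  51  50  52
   62  62  59  61  60  59]
 [ 78  64  59  58  58  55  62  51  57  49  55  63 102 110  63  49  49  47
   52  55  55  55  50  67]
 [ 48  49  51  59  56  56  57  61  62  69  61  57 103 115  63  60  61  64
   72  79  80  73  88 132]
 [ 69  66  90 104 106 118 134 132 147 163 135  89 112 131 128 125 116 100
  100 105  97  84  88 115]
 [149 126 133 129 117 123 135 129 130 145 121  77  83 109 114 111 105  84
   90  88  82  63  71  72]
 [123 101 102  95  82  86  85  82  68  75  66  59  52  57  61  59  62  60
   56  62  59  59  61  52]]
```

Call:
{"fn": "move_arm", "kwargs": {"plan": [0, 0, 0, 0, 0, 0, 60, 0, 0, 0, 0, 0, 0, 60, 0, 0, 0, 0, 0, 0, 60, 0, 0, 45, 0, 0, 0, 60, 0, 0, 45, 0, 0, 0, 60, 31, -32, 10, 0, 0, 0, 60, 31, -32, 0, 0, 0, 0, 60, 31, -32, 0, 0, 0, 0, 60, 31, -32, 0, 0, 0, 0, 60, 31, -32, 0, 0, 0, 0, 60, 31, -32, 0, 0, 0, 0, 60, 0, 0, 0, 0, 0, 0, 60]}}

```text
time: 18.25
eef_pos: [0.6639, 0.0242, 0.2008]
tcp_rot: [0.2, 0.98, -0.001, -0.0]
contact_force: [0.1, 0.8, 0.4]
opening: 0.707
finger_force: 0.0
```

Call:
{"fn": "move_arm", "kwargs": {"plan": [0, 0, 0, 0, 0, 0, 60, 0, 0, 0, 0, 0, 0, 60, 0, 0, 0, 0, 0, 0, 60]}}

```text
time: 18.55
eef_pos: [0.661, 0.0302, 0.2021]
tcp_rot: [0.197, 0.98, 0.0, -0.0]
contact_force: [-0.4, -0.4, 0.0]
opening: 0.704
finger_force: 0.0
```

```bash
cat > m.py <<'E'
from h import *
import sys
def grid(c,z,xs,ys,th=-.0492):
    g=cv2.cvtColor(c['color'],cv2.COLOR_RGB2GRAY)
    m=np.array([[proj(c,[x+th*(y-ys.mean()),y,z]) for y in ys] for x in xs],np.float32)
    return cv2.remap(g,m,None,cv2.INTER_LINEAR)
E
python3 - <<'E'
from m import *
c=shot('wrist');save(c,'w10');print(ctrl.get_state()['eef_pos'],c['T'][:3,3],proj(c,[.6,.056,.044]))
xs=np.arange(.618,.578,-.002);ys=np.arange(.095,.030,-.002)
np.set_printoptions(linewidth=250)
print((ys*1e3).round().astype(int))
for x,r in zip(xs,grid(c,.042,xs,ys)): print(round(x*1e3),r)
E
```

```text
[0.66113569 0.03019797 0.20239242] [0.59710692 0.05756839 0.3439742 ] [321.88882665 126.05712687]
[95 93 91 89 87 85 83 81 79 77 75 73 71 69 67 65 63 61 59 57 55 53 51 49 47 45 43 41 39 37 35 33 31]
618 [ 88  88  88  88  88  88  88  87  87  87  87  86  87  87  86  86  86  86  85  86  86  86  86  85  86  85  86  87  87 119 174 178 177]
616 [ 86  87  87  88  87  87  88  88  87  88  88  88  88  89  89  88  90  89  89  89  89  89  89  88  88  87  88  88  90 162 180 180 179]
614 [ 85  84  85  85  85  84  86  85  85  85  86  86  86  85  86  87  85  87  87  87  87  87  87  87  87  87  87  89 120 173 183 183 183]
612 [ 87  87  87  87  86  87  86  86  86  85  85  85  85  85  83  85  85  85  83  85  84  84  84  85  84  86  85  89 152 177 178 177 178]
610 [ 87  87  87  86  87  87  88  86  86  88  88  86  87  86  87  87  87  86  89  91  89  85  85  86  86  86  85 131 165 177 177 175 176]
608 [ 85  86  86  87  85  86  88  86  87  88  88  87  88 110 124  93  87  84  95  98  95  85  87  88  87  87  88 149 180 180 180 180 180]
606 [ 87  87  88  87  86  87  86  86  87  87  88  88 118 144 143 100  85 
[... 1098 characters left out ...]
0 181 233 195 226 239 238 239 240 239 240 238 231 231 233 232 228 231]
588 [48 46 50 49 48 50 49 48 47 66 69 85 91 86 85 77 80 88 91 90 90 90 89 92 92 89 93 90 85 90 90 87 85]
586 [44 43 44 44 44 44 44 44 44 43 51 89 93 93 93 92 93 94 95 94 95 95 96 96 96 95 95 96 95 97 97 97 97]
584 [43 44 44 44 44 45 44 44 44 44 49 89 93 93 94 94 93 94 94 95 94 95 95 95 95 96 95 96 95 96 97 97 98]
582 [43 45 44 44 44 44 45 43 44 45 49 89 92 92 93 92 93 93 93 93 93 93 94 94 95 95 95 94 95 95 96 95 97]
580 [44 44 43 44 44 45 43 44 44 44 47 87 91 91 92 92 92 92 92 92 93 93 93 92 92 93 93 94 94 94 94 95 96]
578 [42 44 45 43 44 44 44 45 44 47 71 89 92 92 93 93 94 93 94 93 94 93 94 95 94 94 94 94 96 95 96 96 96]
```

Run:
```python
from m import *
c=load('w10');np.set_printoptions(linewidth=250)
xs=np.arange(.612,.593,-.001);ys=np.arange(.068,.048,-.0007)
print((ys*1e3).round(0).astype(int))
for x,r in zip(xs,grid(c,.042,xs,ys)): print(round(x*1e3),r)
```

```text
[68 67 67 66 65 64 64 63 62 62 61 60 60 59 58 57 57 56 55 55 54 53 53 52 51 50 50 49 48]
612 [85 85 84 85 85 85 85 85 84 84 84 84 84 84 85 85 85 84 84 84 83 84 84 85 84 84 84 84 84]
611 [87 88 87 86 86 87 87 86 86 87 85 85 85 86 86 87 87 86 86 86 85 85 85 85 85 84 84 84 85]
610 [87 87 86 87 87 87 87 87 88 87 86 87 88 90 90 92 93 93 92 89 86 85 85 86 86 86 87 87 86]
609 [96 97 96 93 89 88 87 87 86 84 86 89 92 94 97 97 98 98 96 94 90 86 85 87 88 87 87 89 88]
608 [133 134 130 115  98  90  88  87  86  83  84  90  93  95  96  97  97  96  95  95  92  86  85  87  87  87  87  88  88]
607 [160 159 157 136 107  90  86  85  84  82  82  84  86  88  87  88  87  87  87  86  86  84  86  86  87  87  87  87  87]
606 [137 133 132 120 102  91  86  86  85  81  74  67  62  63  65  69  68  72  74  72  71  74  81  85  85  86  85  86  86]
605 [101  97  95  95  90  88  87  87  86  83  72  58  51  54  65  77  79  77  70  63  62  71  82  87  87  87  86  87  86]
604 [99 96 95 96 95 93 93 93 93 89 83 74 67 66 75 87 89 81 70 62 62 74 86 94 95 94 94 94 95]
603 [150 137 136 133 130 121 111 108 108 109 110 112 111 1
[... 583 characters left out ...]
4  45  47  67 114 163 191 196 184 154 118  99  97  96  93  81  64  49  45  45  45  45  44]
597 [ 93  92  88  74  57  47  45  44  46  61 107 160 191 198 186 157 121 102  97  96  94  86  70  53  45  44  44  44  44]
596 [ 93  92  89  76  59  47  45  43  45  59 102 153 186 195 183 155 120 101  96  96  96  89  74  59  54  53  52  51  52]
595 [ 97  95  89  76  58  49  48  53  53  67 101 152 186 196 186 155 120  99  95  95  98  95  89  82  80  79  80  79  79]
594 [140 136 118  96  77  73  80 107 123 128 147 166 189 196 188 163 137 123 121 123 127 131 127 130 126 131 128 129 129]
593 [222 219 183 138 116 114 138 185 214 221 220 210 202 202 204 203 208 208 211 211 211 214 212 214 213 216 213 218 212]
```

The blade centre is at y≈59.2 mm and the block spans 61 to 53 mm (centre 57.0), so about 2.2 mm or 50° remains. I'll grip the boss, turn it the rest of the way, then lift.

Call:
{"fn": "move_arm", "kwargs": {"plan": [-22, 28, 0, 0, 0, 0, 85, -22, 28, 0, 0, 0, 0, 85, -22, 28, 0, 0, 0, 0, 85, -22, 28, 0, 0, 0, 0, 85, -22, 28, 0, 0, 0, 0, 85, -21.5, 29, 0, 0, 0, 0, 85, 0, 0, -30, 0, 0, 0, 85, 0, 0, -15, 0, 0, 0, 85, 0, 0, 0, 0, 0, 0, 85, 0, 0, 0, 0, 0, 0, 85]}}

```text
time: 19.6
eef_pos: [0.5305, 0.1978, 0.1573]
tcp_rot: [0.197, 0.98, -0.0, -0.0]
contact_force: [0.7, -0.6, 0.7]
opening: 0.996
finger_force: 0.0
```

Run:
```python
from m import *
c=shot('wrist');save(c,'w11');s=ctrl.get_state();print(s['eef_pos'],s['qpos'])
# crank yaw from hub/arm edges at boss-top level: print predicted grip/boss pixels and dark centroid of grip
a=np.radians(157);P=[.5305+.06*np.cos(a),.199+.06*np.sin(a),.1365];p=proj(c,P);print('pred grip top',p,'boss',proj(c,[.5305,.199,.126]))
g=cv2.cvtColor(c['color'],cv2.COLOR_RGB2GRAY);x0,y0=int(p[0])-60,max(0,int(p[1])-60)
np.set_printoptions(linewidth=250);print(x0,y0);print(g[y0:y0+120:6,x0:x0+120:6])
```

```text
[0.53120641 0.19771761 0.1581248 ] [ 1.77367525e-01  1.21390586e-01  1.90939864e+00 -4.39183858e-05
  1.10973243e+00 -9.95526667e-01]
pred grip top [324.29438739 145.94613372] boss [323.59507517 284.58625467]
264 85
[[171 170 170 169 169 170 168 168 170 157  83  81  82  82  82  81  79  79  81 102]
 [171 170 170 171 167 171 171 171 169 166  82  82  82  81  82  81  81  84  83  81]
 [170 170 168 171 171 172 167 165 170 170 118  80  80  82  82  84  83  80  81  80]
 [168 172 172 172 167 167 171 171 170 168 165  80  83  85  82  82  81  80  81  82]
 [174 171 168 170 172 171 170 167 169 169 174  94  81  82  80  80  80  80  80  79]
 [168 170 171 170 169 169 169 171 175 172 159 119 106  81  80  81  81  79  80  81]
 [171 170 168 170 171 172 175 171 136  75  56  86 126  80  80  80  81  81  81  80]
 [168 170 172 173 174 172 142  81  13  14  15  15  19 100  81  81  79  79  81  85]
 [173 175 174 171 132 168 164  13  20  22  19  21  17  21  79  80  83  82  81  82]
 [173 172 121 165 154 129  63  15  21  21  20  22  19  11  94  82  82  82  81  80]
 [171 169 234 174 130 129  24  17  19  17  20  22  20  13  89  84  81  81  82  82]
 [235 234 128 128 128 129  41  18  16  17  20  19  15  12 118  92  83  84  82  81]
 [247 218 129 129 128 130 105  13  16  16  20  18  15  14 117 120  82  81  81  82]
 [247 217 130 130 130 131 125  43  13  16  13  17  13 111 125 127  86  82  83  82]
 [247 237 131 131 129 110 113 119  63  23  12  37  72  62 129 118 117  81  82  82]
 [238 141 125 110 113 125 129 121  84  84  84  84  82  73 131 124 126  84  77  82]
 [125 108 113 124 127 131 131 123  84  83  85  85  83 129 129 127 115 113  83  82]
 [113 126 130 129 129 130 157 123  83  83  85  84  82 129 129 128 121 126  83  83]
 [127 131 132 130 129 130 250 176  83  84  83  85  82 129 129 129 126 118 108  81]
 [129 133 130 130 130 131 249 132  82  83  83  85  82 130 131 131 131 123 123  80]]
```

The grip is exactly where predicted, so the crank yaw is 157°. I'll go down and close on the boss.

Call:
{"fn": "move_arm", "kwargs": {"plan": [-1.2, 1.2, -20, 0, 0, 0, 85, 0, 0, -20, 0, 0, 0, 85, 0, 0, -18, 0, 0, 0, 85, 0, 0, 0, 0, 0, 0, 30, 0, 0, 0, 0, 0, 0, 10, 0, 0, 0, 0, 0, 0, 10, 0, 0, 0, 0, 0, 0, 10, 0, 0, 0, 0, 0, 0, 10, 0, 0, 0, 0, 0, 0, 10], "newtons": 80}}

```text
time: 20.55
eef_pos: [0.5302, 0.1991, 0.1011]
tcp_rot: [0.197, 0.98, 0.0, 0.001]
contact_force: [-2.4, -1.4, 5.3]
opening: 0.239
finger_force: 79.4
```

Call:
{"fn": "move_arm", "kwargs": {"plan": [0, 0, 0, 0, 0, -6, 10, 0, 0, 0, 0, 0, -6, 10, 0, 0, 0, 0, 0, -6, 10, 0, 0, 0, 0, 0, -6, 10, 0, 0, 0, 0, 0, -6, 10, 0, 0, 0, 0, 0, -6, 10, 0, 0, 0, 0, 0, -6, 10, 0, 0, 0, 0, 0, -6, 10, 0, 0, 0, 0, 0, -5, 10, 0, 0, 0, 0, 0, 0, 10, 0, 0, 0, 0, 0, 0, 10, 0, 0, 0, 0, 0, 0, 10]}}

```text
time: 21.75
eef_pos: [0.5306, 0.1993, 0.1011]
tcp_rot: [0.613, 0.79, 0.001, 0.001]
contact_force: [-0.4, -2.0, 5.6]
opening: 0.239
finger_force: 79.4
```

Run:
```python
from m import *
t=shot('top');save(t,'top12');s=ctrl.get_state();M=R.from_quat(s['tcp_rot']).as_matrix();print(s['eef_pos'],np.degrees(np.arctan2(M[1,0],M[0,0])),s['contact_force'],s['wrist_torque'],s['opening'])
g=cv2.cvtColor(t['color'],cv2.COLOR_RGB2GRAY);print(g[239:251,246:270])
```

```text
[0.53060961 0.19930396 0.10106247] 104.32646878068986 [-0.68550841 -0.88098866  5.39645316] [-0.24775548  0.02687251  0.03769768] 0.2422156466379328
[[122 119 117 118 119 122 115 120 124 121 120 121 120 122 121 125 120 126
  124 117 117 118 120 117]
 [121 119 119 116 119 121 122 119 123 120 123 118  98  97  86  85 104 120
  122 120 125 120 126 120]
 [118 124 125 125 120 119 122 123 125 124 121 113  78  61  54  46  78 118
  124 120 124 123 124 123]
 [119 119 122 115 120 120 121 120 119 123 108  82  60  37  46  48  76 113
  120 115 113 113 108 117]
 [124 122 123 125 121 123 113 112 115 103  78  67  57  69  59  54  94 145
  166 161 148 138 126 122]
 [132 133 144 156 159 160 152 139 133 123 101  90  81 106 106  55  74 113
  131 131 119 111 105  94]
 [121 107 116 122 121 130 117 108 108 103  92  76  58 109 117  65  48  60
   66  62  62  61  54  59]
 [ 78  55  61  63  59  54  56  54  56  56  51  44  45 100 115  58  46  52
   59  56  55  57  53  65]
 [ 55  45  53  54  54  58  57  61  60  70  66  50  50 105 122  67  63  64
   70  75  74  75  91 129]
 [ 67  66  87 107 103 118 135 137 148 165 167 140  82 110 135 121 116 100
  104 107 101  84  88 117]
 [150 126 133 135 112 122 137 133 131 143 141 114  81  87  98 103 104  83
   89  92  84  74  74  66]
 [123 104 107  99  83  84  85  83  77  71  71  58  56  63  60  65  58  63
   61  64  67  66  56  59]]
```

The blade is now symmetric between the block's dark flanks (columns 257–258 and 261–262), so it is in line. I'll relax the twist, lift off, and compute the tray centre.

Call:
{"fn": "move_arm", "kwargs": {"plan": [0, 0, 0, 0, 0, 3, 10, 0, 0, 3, 0, 0, 0, 10, 0, 0, 6, 0, 0, 0, 10, 0, 0, 8, 0, 0, 0, 10, 0, 0, 10, 0, 0, 0, 10, 0, 0, 35, 0, 0, 0, 10, 0, 0, 40, 0, 0, 0, 10, 0, 0, 0, 0, 0, 0, 10, 0, 0, 0, 0, 0, 0, 10]}}

```text
time: 22.7
eef_pos: [0.5288, 0.1993, 0.2014]
tcp_rot: [0.593, 0.805, -0.0, -0.0]
contact_force: [-0.4, 0.5, -4.9]
opening: 0.241
finger_force: 79.6
```

Run:
```python
from m import *
t0=load('top0');w=load('w2')
c=np.array([atz(t0,*p,.016) for p in((393,220),(463,234),(452,304),(379,291))]);print('tray top cam',c.mean(0),c)
p=lambda x,y:(180+x/1.7,90+y/1.7)
print('grip-side corner wrist',atz(w,*p(264,474),.016))
t=shot('top');save(t,'top13');g=cv2.cvtColor(t['color'],cv2.COLOR_RGB2GRAY);print(g[243:249,250:270]);print(ctrl.get_state()['contact_force'])
```

```text
tray top cam [ 0.54874355 -0.33383193  0.016     ] [[ 0.65255134 -0.26667442  0.016     ]
 [ 0.615153   -0.43670661  0.016     ]
 [ 0.44622367 -0.40390148  0.016     ]
 [ 0.48104617 -0.22804521  0.016     ]]
grip-side corner wrist [ 0.61749531 -0.43723902  0.016     ]
[[121 125 114 113 110  98  83  63  63  64  66  53  91 149 165 165 151 142
  131 120]
 [159 162 148 135 137 122 112  88  75 104 100  58  77 114 131 131 122 112
  107  96]
 [122 123 118 107 107 105  87  75  59 110 114  59  50  57  59  59  59  56
   57  62]
 [ 58  58  65  51  55  57  53  38  37 103 113  57  50  50  61  56  55  61
   56  67]
 [ 56  59  65  58  59  68  66  52  47 101 112  69  60  61  70  76  74  74
   87 130]
 [102 117 137 137 146 162 168 134  82 114 133 121 121 100 109 110  98  81
   93 113]]
[-0.45557587  0.30094352 -5.59153456]
```

Call:
{"fn": "move_arm", "kwargs": {"plan": [2, -20, 0, 0, 0, 0, 10, 2, -45, 0, 0, 0, 0, 10, 2, -45, 0, 0, 0, 0, 10, 2, -45, 0, 0, 0, 0, 10, 2, -45, 0, 0, 0, 0, 10, 2, -45, 0, 0, 0, 0, 10, 2, -45, 0, 0, 0, 0, 10, 2, -45, 0, 0, 0, 0, 10, 2, -45, 0, 0, 0, 0, 10, 2, -45, 0, 0, 0, 0, 10, 1, -45, 0, 0, 0, 0, 10, 0, -40, 0, 0, 0, 0, 10]}}

```text
time: 23.95
eef_pos: [0.5484, -0.3117, 0.1973]
tcp_rot: [0.593, 0.805, 0.0, -0.003]
contact_force: [1.4, 1.4, -3.7]
opening: 0.244
finger_force: 79.4
```

Call:
{"fn": "move_arm", "kwargs": {"plan": [0, -20, 0, 0, 0, 0, 10, 0, 0, -30, 0, 0, 0, 10, 0, 0, -40, 0, 0, 0, 10, 0, 0, -40, 0, 0, 0, 10, 0, 0, -20, 0, 0, 0, 10, 0, 0, -10, 0, 0, 0, 10, 0, 0, 0, 0, 0, 0, 10, 0, 0, 0, 0, 0, 0, 10]}}

```text
time: 24.75
eef_pos: [0.5508, -0.3308, 0.062]
tcp_rot: [0.593, 0.805, 0.0, 0.0]
contact_force: [-0.0, -0.2, -4.8]
opening: 0.243
finger_force: 79.3
```

Call:
{"fn": "move_arm", "kwargs": {"plan": [0, -3, -12, 0, 0, 0, 10, 0, 0, -7, 0, 0, 0, 10, 0, 0, -4, 0, 0, 0, 10, 0, 0, -2, 0, 0, 0, 10, 0, 0, -1, 0, 0, 0, 10, 0, 0, 0, 0, 0, 0, 10, 0, 0, 0, 0, 0, 0, 10]}}

```text
time: 25.45
eef_pos: [0.5506, -0.334, 0.0372]
tcp_rot: [0.593, 0.805, -0.0, 0.0]
contact_force: [-3.8, 3.1, 5.9]
opening: 0.241
finger_force: 80.6
```

On the floor. I'll release and retreat.

Call:
{"fn": "move_arm", "kwargs": {"plan": [0, 0, 0.5, 0, 0, 0, 85, 0, 0, 0, 0, 0, 0, 85, 0, 0, 0, 0, 0, 0, 85, 0, 0, 0, 0, 0, 0, 85, 0, 0, 20, 0, 0, 0, 85, 0, 0, 40, 0, 0, 0, 85, 0, 0, 40, 0, 0, 0, 85, 0, 0, 40, 0, 0, 0, 85, 0, 0, 0, 0, 0, 0, 85, 0, 0, 0, 0, 0, 0, 85, 0, 0, 0, 0, 0, 0, 85]}}

```text
time: 26.55
eef_pos: [0.5495, -0.3331, 0.174]
tcp_rot: [0.593, 0.805, 0.0, -0.001]
contact_force: [0.2, 0.1, -0.5]
opening: 0.989
finger_force: 0.0
```

Run:
```python
from m import *
c=shot('wrist');save(c,'w14');t=shot('top');save(t,'top14')
g=cv2.cvtColor(t['color'],cv2.COLOR_RGB2GRAY);print(g[243:248,250:266]);s=ctrl.get_state();print(s['eef_pos'],s['opening'],s['contact_force'])
# expected crank pose: grip at yaw 107.3
a=np.radians(107.3);P=np.array([.5506+.06*np.cos(a),-.334+.06*np.sin(a),.0725]);u,v=proj(c,P);w=cv2.cvtColor(c['color'],cv2.COLOR_RGB2GRAY)
print(u,v);u,v=int(u),int(v);print(w[max(0,v-50):v+50:8,u-50:u+50:8])
u,v=proj(c,[.5506,-.334,.062]);print(u,v);u,v=int(u),int(v);print(w[v-50:v+50:8,u-50:u+50:8])
```

```text
[[134 128 123 123 117 112  90  67  67  73  73  56 103 157 181 172]
 [170 174 169 148 144 130 114  96  82 115 107  62  82 124 139 143]
 [133 140 131 118 117 113 101  85  64 122 130  60  52  64  73  67]
 [ 63  66  64  59  58  58  60  41  45 110 122  67  47  54  61  62]
 [ 70  61  69  69  71  71  74  58  58 110 122  75  69  77  75  85]]
[ 0.54929998 -0.33300855  0.17336544] 0.9936967554301841 [ 0.42570806  0.77876813 -0.30032076]
322.9102800371872 142.08499492619592
[[102 104 101 100 103 103 102 105 103 105  84  95  94]
 [101 101 101 104 103 102 103 104 100 101 102  96 145]
 [102 101  99 101 100 101 103 102 102 101 101 101  97]
 [100 100 102 104 100 103 102 100  98 100 102  96  97]
 [100  98 101 100 101 100  61  73 100 100  99  96  96]
 [ 98 100 101 100 101  11  17  14  34 101  95  95  95]
 [ 98 100 100 100 100  14  17  15   8  96  95  96  95]
 [ 99 101  99 100  99  10  11  12  13 109  94  93  98]
 [223 224 224 219 112  68  14  17 205 221 220 221 222]
 [224 224 225 228 229 123  72  73 207 220 219 225 221]
 [226 225 230 225 226 131 150 168 208 222 226 223 224]
 [226 226 229 231 227 149 169 171 213 222 226 224 219]
 [225 230 227 225 108 112 170 172  93 143 225 224 223]]
323.0354576348293 239.98254366515087
[[226 230 229 209  99 133 170 172  94 111 224 221 224]
 [229 230 230 224  66 121 167 171  64  74 227 224 221]
 [231 231 229 215 166  71  72  71 120 175 223 227 225]
 [229 228 230 222 160  63  62  61  77 179 228 224 226]
 [233 230 230 217 170  63  61  62  63 182 228 228 226]
 [227 230 230 222 163 167 169 170 165 180 228 230 226]
 [230 231 229 223 160 167 168 165 170 178 230 229 227]
 [230 228 227 225 163 167 166 167 170 174 229 226 228]
 [230 229 227 230 218 165 162 169 161 230 227 229 228]
 [226 226 229 229 153  98 114 106  77 226 226 228 228]
 [227 227 229 231 161 150 169 169 119 224 229 227 224]
 [224 227 229 230 128 167 169 167 165 215 228 225 225]
 [225 226 226 227 149 164 167 165 163 220 227 223 224]]
```

The grip and boss are at their predicted pixels, so the crank is flat in the tray. The pointer is still centred on the index. Handing in.

```bash
python3 -c "
from plant import order
print(order.sign_off())"
```

```text
the job is handed in; nothing more can be done
None
```

The job is handed in with no verdict returned: I fitted the crank, wound it about 2.6 turns clockwise until the pointer was in line with the index (checked from pixel values), and laid it back flat in its tray, hub down.

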